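Switch on the oven heater at its guarded toggle

TASK

Switch on the drying oven's heater at the box with the red guard: with a fingertip swing the red guard up and back until it stays open by itself, push the toggle beneath it fully over towards the guard's hinge, then tip the guard forward so that it drops shut over the toggle. Push gently and do not grip the guard or the toggle; leave the blue-guarded switch alone and do not lift or shift anything else on the bench.

Things in the scene. Friction and masses are not known exactly. Their poses are not given: they have to be found in the camera images.
- red_box: Oven heater switch box, fixed: white, black top panel, 110 (x) x 90 (y) x 60 mm high, with a toggle under a hinged red guard. Origin at the centre of its underside on the bench; z up, x points from the guard's lip side (front) to its hinge side (rear). Turned up to 0.45 rad either way from x pointing away from the robot.
- red_guard (a joint): angle of the red guard: 0 closed, growing as its lip is raised and swung back over the hinge; stop at 1.75 rad. 30 to 55 g, swings freely; let go, it falls shut below about 1.0 rad, and beyond about 1.2 rad falls open onto its stop and stays there by itself.
- red_hinge (a point): the red guard's hinge axis (along the box's y) at mid width: 30 mm behind the box's centre, 70 mm above the bench (10 mm above the panel). The closed guard is a hood 44 mm wide from x = -36 to +30 mm of the box, its top 46 mm above the panel, its front wall reaching down to 4 mm above the panel.
- red_lip (a point): middle of the front edge of the red guard's lip, which moves with it. The lip is 44 mm wide, 4 mm thick, stands out 18 mm from the front wall at roof level, 42 mm free beneath it. Edge when closed: 84 mm in front of the hinge, 34 mm above it; when open: 48 mm behind, 77 mm above, the hood's outside facing rearward.
- red_toggle (a joint): angle of the toggle under the red guard: 0 to 0.06 at the start (off, leaning 0.45 rad forward, to the box's -x), 0.9 fully over (on, leaning 0.45 rad to the rear, towards the hinge). It stays where it is left; it takes about 1.5 N at the tip. It clears the closed guard in either position.
- red_toggle_tip (a point): tip of the red box's steel toggle, a bat 8 to 11 mm thick, reaching 34.5 mm from its pivot, which lies in the panel's surface at the centre of the box; it moves with the toggle
- blue_box: Fan switch box, fixed: white, black top panel, 110 (x) x 90 (y) x 60 mm high, with a toggle under a hinged blue guard. Origin at the centre of its underside on the bench; z up, x points from the guard's lip side (front) to its hinge side (rear). Turned up to 0.45 rad either way from x pointing away from the robot. Same make as the red one; not to be operated.
- blue_guard (a joint): angle of the blue guard, 0 closed, as the red one's
- blue_toggle (a joint): angle of the toggle under the blue guard, as the red one's; off
- tube: white ceramic tube standing on end, 60 mm across, 100 mm high; loose bystander, origin at the centre of its underside
- tape: yellow roll of tape lying flat, 84 mm across, 22 mm high; loose bystander, origin at the centre of its underside
- driver: screwdriver lying down; loose bystander
- beaker: small glass beaker, 64 mm across, 85 mm high; loose bystander, origin at the centre of its underside
- bottle: white bottle with a blue label, 56 mm across, 105 mm high; loose bystander, origin at the centre of its underside
- marker: black marker pen lying down, 120 mm long, 14 mm thick; loose bystander
- tray: grey divided parts tray, 160 x 110 x 35 mm; loose bystander, origin at the centre of its underside

How it is judged:
By the outcome, as a careful person would: the job done as asked, in the order asked, and still so for the second after the job is handed in, with the robot touching nothing.
It also fails if it takes over 58 s, if anything falls off the work surface, if the arm or the gripper's body presses on something with over 40 N, if the wrist force passes 120 N, or if a joint passes its speed limit or range.

ROBOT

A 7-joint arm with a two-finger parallel gripper is mounted at the origin on the work surface. World frame = base frame: x ahead of the robot, y to its left, z up, the work surface at z = 0. Lengths are in m, angles in rad, forces in N, time in s.
With the tool pointing down it reaches from about 0.425 to 0.875 m from the base axis. Payload 8.4 kg.
Tool frame: the origin (TCP) lies midway between the tips of the shut fingers; the grasp point (between the pads) lies 19 mm behind it (r.grip_depth is the z of the grasp point in the tool frame, in m); z points along the fingers, y is the line along which they close (so a half turn about z gives the same grasp; the last joint's range is limited). The gripper opens to 85 mm and grips with 20 to 120 N. Pads are 22 mm wide; open, the fingers measure 114 mm over their backs; the gripper's body (76 mm by 85 mm) begins 54 mm behind the grasp point. The pads swing forward as they close: fully open they stand 13 mm farther back than shut.
Start: joints at [-1.296, 0.333, 0.04, 1.465, -0.013, 1.343, -0.059], TCP at [0.237, 0.605, 0.231] pointing down, gripper open.
Joint ranges: [-2.58, 2.58], [-0.38, 2.09], [-1.3, 1.39], [0.25, 2.4], [-1.5, 4.64], [0.08, 2.09], [-2.65, 2.65]. Speed limits (rad/s): [2.22, 2.22, 2.79, 2.79, 3.14, 3.14, 3.14].

INTERFACE

Orientations are given as [roll, pitch, yaw] about the fixed x, y, z axes, in that order (R = Rz(yaw) Ry(pitch) Rx(roll)).
In Python, from plant import r gives the robot as it stands.
- The arm moves only by the shell command python3 -m creep 'ROWS' [FORCE]. ROWS is a JSON object of lists of equal length, an entry for each row: "twist": the turn, a rotation vector about the tool's x, y, z in rad, a list of three; "travel": the shift along the tool's x, y, z in mm, a list of three; "hand": the gripper's target within -1 to 1 (shut at 1, half-way at 0, fully open at -1). In form: {"twist": [[ax, ay, az], ...], "travel": [[dx, dy, dz], ...], "hand": [hand, ...]}. A call has 1 to 20 rows; each row shifts and turns the commanded pose from where the row before left it, along the tool's axes as they then stand; what a row does not reach is not made up. A row lasts 1/10 s, in which the tool goes at most 50 mm and 8.59 degrees, less where a joint would pass 70% of its speed; a pose out of reach is approached as far as the arm can. A call with a gripper value outside its range is refused whole. The fingers move at their own pace and stop on an object; FORCE is the grip in N (left out, the last holds). Time passes only in rows, so rows that do not move let the fingers close. It gives the time, the measured TCP pose, the force, the opening and the grip force at its end, in the units of the state.
- r.observe(): the state, without advancing time (a new reading comes with each control period).
- r.camera(name): name is "side" or "top" or "wrist"; returns the picture (400x640x3 uint8, blue, green, red); there is no depth.
- r.calibration(name): a dict with "fx", "fy", "cx", "cy" (pixels), "distortion" ([k1, k2, p1, p2, k3] as OpenCV has them; the pictures are not rectified), "view" (4x4, takes a point from world to camera coordinates); the wrist camera has in their place "T_tool_cam" (4x4, takes a point from camera to tool coordinates, whose origin is the TCP and whose axes are the flange's). Camera axes: x right, y down, z forward; pixel columns grow to the right and rows downward; lengths in m; the calibration is good to about 2 mm. A picture is of the moment at which its call begins: read the wrist's pose just before it. calibration takes no time and is no camera call.
- r.sign_off(): hands the job in; it is judged then, once.
The state is a dict: "t": time; "joint_positions": joint angles; "qvel": joint speeds; "joint_efforts": joint torques, N m; "ee_pos": TCP position; "tool_rot": TCP orientation; "contact_force": force on the tool from outside, world axes, zero at the start; "torque": the same for the moment, N m; "gripper_width": finger opening in m; "grasp_force": force on a finger pad.
Only numpy, scipy, OpenCV 4.12 (cv2) and the standard library are available. Lean on these libraries where they do the work, as an engineer would, in place of code of your own. Each camera call takes 0.05 s, during which the arm holds its last target. There are 200 camera calls.

## Working session

There is one attempt and no reset: what is moved stays moved. The work goes in short steps, Python scripts to look and compute and a shell command to move; the robot and the scene stay as the last step left them, time stands still between calls to the robot, and variables do not carry over. Pictures are saved under pics/ and viewed, at most 10 in all, crops included, and the job is handed in when it is done.

```bash
mkdir -p pics; ls
python3 - <<'E'
from plant import r
import cv2,numpy as np
o=r.observe();print({k:np.round(v,3).tolist() for k,v in o.items()})
for n in("top","side"):
    cv2.imwrite(f"pics/{n}0.png",r.camera(n));c=r.calibration(n);print(n,{k:np.round(v,3).tolist() for k,v in c.items()})
print(r.calibration("wrist"))
E
```

```text
pics
{'t': 0.0, 'joint_positions': [-1.296, 0.334, 0.04, 1.466, -0.013, 1.343, -0.059], 'qvel': [0.0, -0.001, 0.001, 0.002, 0.001, 0.001, -0.001], 'joint_efforts': [-0.001, -65.855, 1.365, -40.556, 0.017, 0.013, -0.0], 'ee_pos': [0.237, 0.605, 0.23], 'tool_rot': [-3.14, 0.0, 2.768], 'contact_force': [-0.536, 0.811, -0.382], 'torque': [-0.004, 0.014, 0.068], 'grasp_force': 0.0, 'gripper_width': 0.085}
top {'fx': 477.765, 'fy': 477.765, 'cx': 321.857, 'cy': 202.73, 'distortion': [-0.127, 0.0, 0.0, 0.0, 0.0], 'view': [[-0.015, -1.0, -0.006, 0.012], [-0.996, 0.015, -0.084, 0.618], [0.084, 0.005, -0.996, 1.355], [0.0, 0.0, 0.0, 1.0]]}
side {'fx': 501.014, 'fy': 501.014, 'cx': 320.072, 'cy': 201.578, 'distortion': [0.039, 0.0, 0.0, 0.0, 0.0], 'view': [[0.772, -0.635, 0.013, -0.442], [-0.337, -0.426, -0.84, 0.294], [0.539, 0.644, -0.543, 1.048], [0.0, 0.0, 0.0, 1.0]]}
{'fx': 299.78793782645397, 'fy': 299.78793782645397, 'cx': 322.21953223512213, 'cy': 191.90545968851302, 'distortion': array([0.00076237, 0.        , 0.        , 0.        , 0.        ]), 'T_tool_cam': array([[-1.87260913e-03, -9.50149244e-01, -3.11789846e-01,
         8.04963813e-02],
       [ 9.99997901e-01, -2.03855925e-03,  2.06325934e-04,
         2.56319236e-04],
       [-8.31642502e-04, -3.11788805e-01,  9.50151067e-01,
        -1.42154387e-01],
       [ 0.00000000e+00,  0.00000000e+00,  0.00000000e+00,
         1.00000000e+00]])}
```

View pics/top0.png

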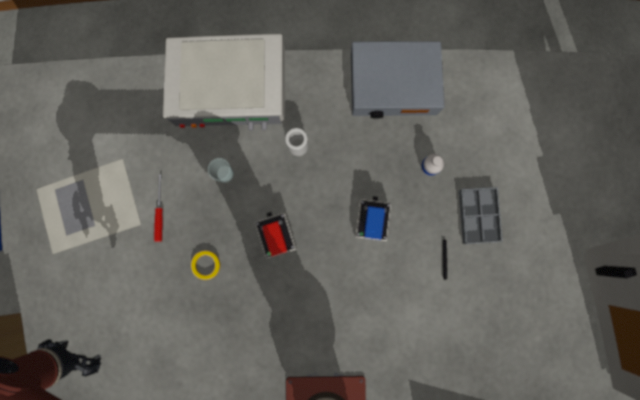

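View pics/side0.png

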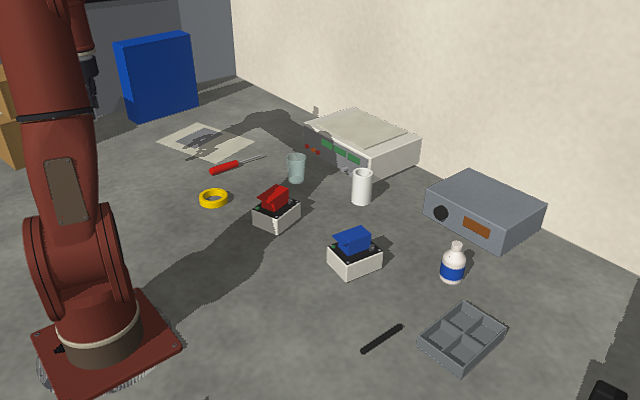

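Top view: red guard around (274,237), its lip end near (281,253), blue guard around (374,221), and the gripper at lower left. The side view agrees: red box at (276,208), blue box at (354,255), beaker at (296,168) and tube at (361,187) behind. Next I measure the red guard.

```bash
cat > h.py <<'E'
import cv2,numpy as np
from scipy.spatial.transform import Rotation as R
from plant import r
def ray(n,px,o=None):
    c=r.calibration(n);K=np.array([[c["fx"],0,c["cx"]],[0,c["fy"],c["cy"]],[0,0,1]])
    u=cv2.undistortPoints(np.array(px,float).reshape(-1,1,2),K,np.array(c["distortion"]))[:,0]
    d=np.c_[u,np.ones(len(u))]
    if n=="wrist":
        T=np.eye(4);T[:3,:3]=R.from_euler("xyz",o["tool_rot"]).as_matrix();T[:3,3]=o["ee_pos"];M=T@c["T_tool_cam"]
    else: M=np.linalg.inv(c["view"])
    return M[:3,3],d@M[:3,:3].T
def plane(n,px,z,o=None):
    p,d=ray(n,px,o);return p+d*((z-p[2])/d[:,2])[:,None]
def redmask(im):
    h=cv2.cvtColor(im,cv2.COLOR_BGR2HSV);return (((h[...,0]<8)|(h[...,0]>172))&(h[...,1]>150)&(h[...,2]>60)).astype(np.uint8)
def blob(m,x0,x1,y0,y1):
    k=np.zeros_like(m);k[y0:y1,x0:x1]=m[y0:y1,x0:x1]
    return max(cv2.findContours(k,0,1)[0],key=cv2.contourArea)
E
python3 - <<'E'
from h import *
im=cv2.imread("pics/top0.png")
c=blob(redmask(im),240,310,200,270)
b=cv2.boxPoints(cv2.minAreaRect(c));print(b)
P=plane("top",b,0.104);print(P.round(3))
g=cv2.cvtColor(im,cv2.COLOR_BGR2GRAY)
h=cv2.cvtColor(im,cv2.COLOR_BGR2HSV)
m=((g<40)|(redmask(im)>0)).astype(np.uint8)
m=cv2.morphologyEx(m,cv2.MORPH_OPEN,np.ones((3,3)))
c=blob(m,240,310,200,270);b=cv2.boxPoints(cv2.minAreaRect(c));print(b,plane("top",b,0.06).round(3))
a=cv2.resize(im[195:275,235:315],(560,560),interpolation=2)
s=cv2.imread("pics/side0.png");a2=cv2.resize(s[170:250,235:315],None,fx=7,fy=7,interpolation=2)
cv2.imwrite("pics/c1.png",cv2.resize(np.hstack([a,a2]),(800,400)))
E
```

```text
[[260.65125 225.48398]
 [278.24554 219.98575]
 [287.8719  250.79001]
 [270.2776  256.28824]]
[[0.552 0.17  0.104]
 [0.566 0.122 0.104]
 [0.482 0.096 0.104]
 [0.468 0.144 0.104]]
[[256.44864 222.7081 ]
 [281.95676 214.85944]
 [292.57297 249.36215]
 [267.06485 257.21082]] [[0.562 0.188 0.06 ]
 [0.583 0.116 0.06 ]
 [0.485 0.087 0.06 ]
 [0.464 0.158 0.06 ]]
```

View pics/c1.png

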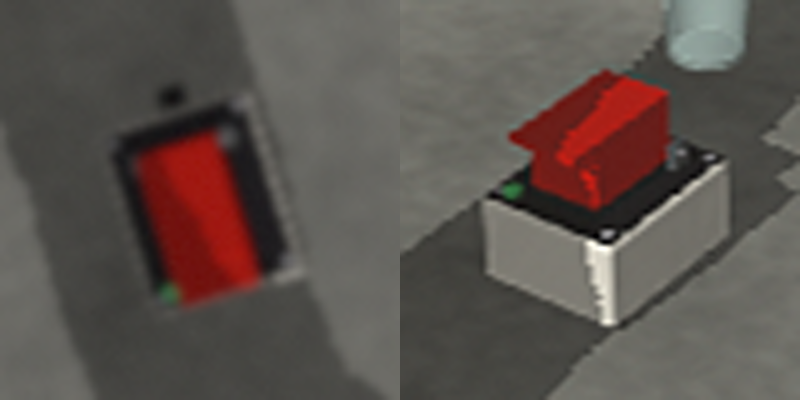

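The crop shows the green lamp and the lip at the front (robot side) of the red box, and the guard shut. At 0.104 m height the guard measures 88 x 50 mm against a true 84 x 44, which fits once blur is allowed for. That puts the box centre at about (0.528, 0.136) with yaw about 0.295. Plan: shut the fingers, yaw to line up with the box, tilt 45° so the fingers point forward and down, and hook under the lip.

```bash
cat >> h.py <<'E'
C=np.array([.528,.136]);YAW=.295
def w(bx,by,z):
    c,s=np.cos(YAW),np.sin(YAW);return np.array([C[0]+c*bx-s*by,C[1]+s*bx+c*by,z])
def tob(p):
    c,s=np.cos(YAW),np.sin(YAW);d=np.array(p)[...,:2]-C
    return np.stack([c*d[...,0]+s*d[...,1],-s*d[...,0]+c*d[...,1],np.array(p)[...,2]],-1)
def rel(target,tilt=0):
    """travel mm (current tool axes) and twist to reach box-frame target, tilt forward about tool y"""
    o=r.observe();M=R.from_euler("xyz",o["tool_rot"]);G=R.from_euler("xyz",[np.pi,0,np.pi+YAW])*R.from_rotvec([0,-tilt,0])
    print("t",round(float(o["t"]),2),"box-frame tcp mm",(tob(o["ee_pos"])*1e3).round(1),"F",np.round(o["contact_force"],1),"travel",(M.inv().apply(w(*target)-o["ee_pos"])*1e3).round(1),"twist",(M.inv()*G).as_rotvec().round(3),"q",np.round(o["joint_positions"],2))
E
python3 -c "
from h import *
rel((-.105,0,.2))"
```

```text
t 0.1 box-frame tcp mm [-142.   533.   230.5] F [-0.4  0.2 -0.5] travel [-359.5 -395.2   31.1] twist [-0.001 -0.    -0.669] q [-1.3   0.33  0.04  1.47 -0.01  1.34 -0.06]
```

```bash
python3 -m creep '{"travel":[[-24,-26.4,2],[-24,-26.4,2],[-24,-26.4,2],[-24,-26.4,2],[-24,-26.4,2],[-24,-26.4,2],[-24,-26.4,2],[-24,-26.4,2],[-24,-26.4,2],[-24,-26.4,2],[-24,-26.4,2],[-24,-26.4,2],[-24,-26.4,2],[-24,-26.4,2],[-24,-26.4,2],[0,0,0],[0,0,0],[0,0,0],[0,0,0],[0,0,0]],"twist":[[0,0,0],[0,0,0],[0,0,0],[0,0,0],[0,0,0],[0,0,0],[0,0,0],[0,0,0],[0,0,0],[0,0,0],[0,0,0],[0,0,0],[0,0,0],[0,0,0],[0,0,0],[0,0,-0.134],[0,0,-0.134],[0,0,-0.134],[0,0,-0.134],[0,0,-0.134]],"hand":[1,1,1,1,1,1,1,1,1,1,1,1,1,1,1,1,1,1,1,1]}'
python3 -c "
from h import *
rel((-.105,0,.2),.785)"
```

```text
t: 2.1
ee_pos: [0.4276, 0.1048, 0.2011]
tool_rot: [-3.142, -0.001, -2.84]
contact_force: [0.5, -0.1, -0.4]
gripper_width: 0.0003
grasp_force: 0.0
t 2.1 box-frame tcp mm [-105.1   -0.6  201.1] F [ 0.5 -0.1 -0.4] travel [-0.1  0.6  1.1] twist [ 0.003 -0.786  0.006] q [-0.87 -0.12  0.5   2.01  0.06  1.24  1.48]
```

```bash
python3 -m creep '{"travel":[[0,0,0],[0,0,0],[0,0,0],[0,0,0],[0,0,0],[0,0,0],[0,0,0]],"twist":[[0,-0.13,0],[0,-0.13,0],[0,-0.13,0],[0,-0.13,0],[0,-0.13,0],[0,-0.13,0],[0,0,0]],"hand":[1,1,1,1,1,1,1]}'
python3 - <<'E'
from h import *
rel((-.09,0,.086),.785)
o=r.observe();im=r.camera("wrist");cv2.imwrite("pics/w1.png",im)
print(o["gripper_width"])
E
```

```text
t: 2.8
ee_pos: [0.4331, 0.1138, 0.2025]
tool_rot: [3.105, 0.429, -2.847]
contact_force: [0.5, -1.1, -0.6]
gripper_width: 0.0003
grasp_force: 0.0
t 2.8 box-frame tcp mm [-97.3   6.3 202.5] F [ 0.5 -1.1 -0.6] travel [ 41.8 -10.3 108.6] twist [ 0.036 -0.356 -0.007] q [-0.22 -0.37 -0.1   2.29 -0.09  0.8   1.6 ]
0.0003145246648601798
```

View pics/w1.png

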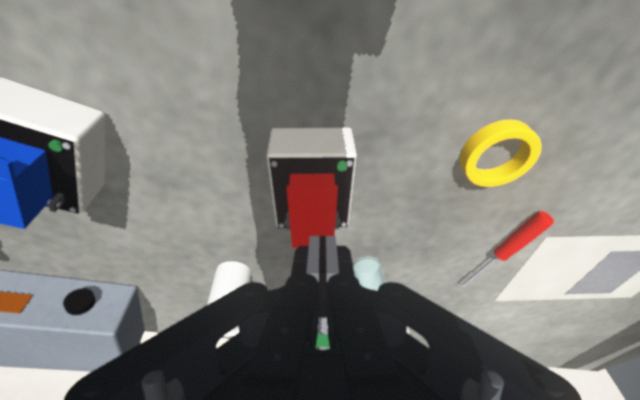

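The wrist picture shows the red lip edge at about (288–337, 175), the fingers tipping over the roof at (322,245), and the box front face at (312,143). The arm only reaches 0.43 rad of tilt here because of the j2 and j4 limits. That still works, since the finger's sloped face wedges the lip up. Now I refine the lip position.

Run:
```python
from h import *
o=r.observe();im=cv2.imread("pics/w1.png")
c=blob(redmask(im),260,360,150,260)[:,0]
top=c[c[:,1]<=c[:,1].min()+2];print(top[:,0].min(),top[:,0].max(),c[:,1].min())
P=plane("wrist",[[c[c[:,1]<190][:,0].min(),c[:,1].min()+1],[c[c[:,1]<190][:,0].max()+1,c[:,1].min()+1]],.105,o);print((tob(P)*1e3).round(1))
# white box front top corners, z=.06
print((tob(plane("wrist",[[270,158],[355,158],[274,226],[349,226]],.06,o))*1e3).round(1))
rel((-.1,0,.2),.43);rel((-.1,0,.1),.43)
```

```text
290 333 173
[[-71.  -19.4 105. ]
 [-70.4  23.9 105. ]]
[[-54.6 -38.5  60. ]
 [-53.7  44.8  60. ]
 [ 46.1 -44.2  60. ]
 [ 48.4  46.5  60. ]]
t 2.85 box-frame tcp mm [-97.1   6.7 202.8] F [ 0.1 -0.6 -0.3] travel [ 3.8 -6.8  1.1] twist [ 0.037 -0.002  0.001] q [-0.23 -0.37 -0.09  2.28 -0.08  0.8   1.6 ]
t 2.85 box-frame tcp mm [-97.1   6.7 202.8] F [ 0.1 -0.6 -0.3] travel [ 45.3 -10.1  92.1] twist [ 0.037 -0.002  0.001] q [-0.23 -0.37 -0.09  2.28 -0.08  0.8   1.6 ]
```

```bash
python3 -m creep '{"travel":[[6,-1.3,13.5],[6,-1.3,13.5],[6,-1.3,13.5],[6,-1.3,13.5],[6,-1.3,13.5],[6,-1.3,13.5],[6,-1.3,13.5],[6,-1.3,13.5],[0,0,0],[0,0,0]],"twist":[[0,0,0],[0,0,0],[0,0,0],[0,0,0],[0,0,0],[0,0,0],[0,0,0],[0,0,0],[0.037,0,0],[0,0,0]],"hand":[1,1,1,1,1,1,1,1,1,1]}'
python3 -c "
from h import *
rel((-.060,.001,.084),.43)"
```

```text
t: 3.85
ee_pos: [0.4357, 0.1124, 0.1064]
tool_rot: [-3.138, 0.431, -2.836]
contact_force: [0.4, -0.1, -0.2]
gripper_width: 0.0001
grasp_force: 0.0
t 3.85 box-frame tcp mm [-95.2   4.2 106.4] F [ 0.4 -0.1 -0.2] travel [-22.5  -3.5  35.1] twist [0.001 0.002 0.01 ] q [ 0.24 -0.25 -0.54  2.4  -0.23  0.54  1.73]
```

```bash
python3 -m creep '{"travel":[[-4.5,-0.7,7],[-4.5,-0.7,7],[-4.5,-0.7,7],[-4.5,-0.7,7],[-4.5,-0.7,7],[0,0,0]],"twist":[[0,0,0],[0,0,0],[0,0,0],[0,0,0],[0,0,0],[0,0,0]],"hand":[1,1,1,1,1,1]}'
python3 -c "
from h import *
rel((-.058,.001,.084),.43)"
```

```text
t: 4.45
ee_pos: [0.4707, 0.1189, 0.0829]
tool_rot: [-3.14, 0.431, -2.838]
contact_force: [0.6, 0.1, 0.0]
gripper_width: -0.0
grasp_force: 0.0
t 4.45 box-frame tcp mm [-59.8   0.3  82.9] F [0.6 0.1 0. ] travel [-2.1  0.7 -0.3] twist [0.002 0.001 0.008] q [ 0.29 -0.11 -0.6   2.35 -0.11  0.45  1.63]
```

```bash
python3 -m creep '{"travel":[[-3,0.5,0],[-4.8,0,-3.5],[-4.8,0,-3.5],[-4.8,0,-3.5],[-4.8,0,-3.5],[-5.5,0,-2.1],[-5.5,0,-2.1],[-5.5,0,-2.1],[-5.5,0,-2.1]],"twist":[[0,0,0],[0,0,0],[0,0,0],[0,0,0],[0,0,0],[0,0,0],[0,0,0],[0,0,0],[0,0,0]],"hand":[1,1,1,1,1,1,1,1,1]}'
python3 - <<'E'
from h import *
rel((-.058,.001,.084),.43)
a=r.camera("side")[130:260,200:360];b=r.camera("wrist")[100:300,200:440]
cv2.imwrite("pics/a2.png",np.hstack([cv2.resize(a,(443,360)),cv2.resize(b,(357,360))]))
E
```

```text
t: 5.35
ee_pos: [0.4999, 0.1284, 0.123]
tool_rot: [-3.139, 0.432, -2.838]
contact_force: [0.4, -0.1, -0.1]
gripper_width: 0.0003
grasp_force: 0.1
t 5.35 box-frame tcp mm [-29.1   0.9 123. ] F [ 0.4 -0.1 -0.1] travel [42.6  0.4 23.3] twist [0.001 0.002 0.008] q [ 0.29 -0.11 -0.6   2.25 -0.09  0.55  1.62]
```

View pics/a2.png

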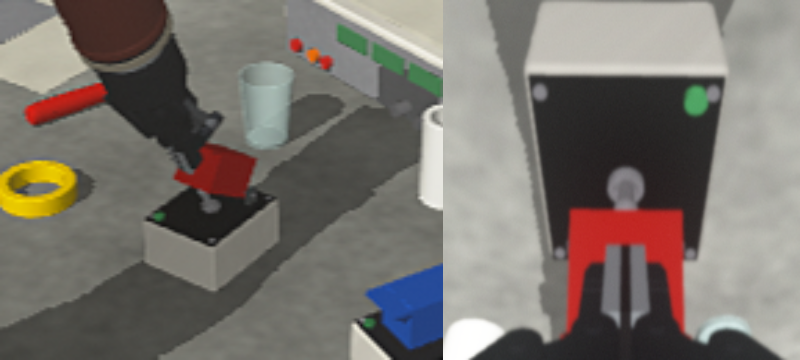

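The guard is about 30° up on the fingertip, and the toggle shows beneath it (right panel, 626,185). The fingers are centred on the guard, so I keep following the arc.

```bash
python3 -m creep '{"travel":[[-5.9,0,-0.6],[-5.9,0,-0.6],[-5.9,0,-0.6],[-5.9,0,-0.6],[-5.8,0,1],[-5.8,0,1],[-5.8,0,1],[-5.8,0,1],[-4.9,0,2],[-4.9,0,2],[-4.9,0,2],[-4.5,0,2.7],[-4.5,0,2.7],[-4.5,0,2.7],[0,0,0],[0,0,0],[0,0,0]],"twist":[[0,0,0],[0,0,0],[0,0,0],[0,0,0],[0,0,0],[0,0,0],[0,0,0],[0,0,0],[0,0,0],[0,0,0],[0,0,0],[0,0,0],[0,0,0],[0,0,0],[0,0,0],[0,0,0],[0,0,0]],"hand":[1,1,1,1,1,1,1,1,1,1,1,1,1,1,1,1,1]}'
python3 - <<'E'
from h import *
rel((-.05,.001,.16),.43)
a=r.camera("side")[130:260,200:360];b=r.camera("wrist")[100:300,200:440]
cv2.imwrite("pics/a3.png",np.hstack([cv2.resize(a,(443,360)),cv2.resize(b,(357,360))]))
E
```

```text
t: 7.15
ee_pos: [0.5706, 0.1506, 0.1397]
tool_rot: [-3.139, 0.432, -2.838]
contact_force: [-0.3, -0.5, 0.0]
gripper_width: 0.0001
grasp_force: 0.0
t 7.15 box-frame tcp mm [ 45.    1.5 139.7] F [-0.3 -0.5  0. ] travel [ 77.8   0.1 -58.2] twist [0.001 0.002 0.008] q [ 0.28  0.05 -0.63  2.08  0.09  0.59  1.46]
```

View pics/a3.png

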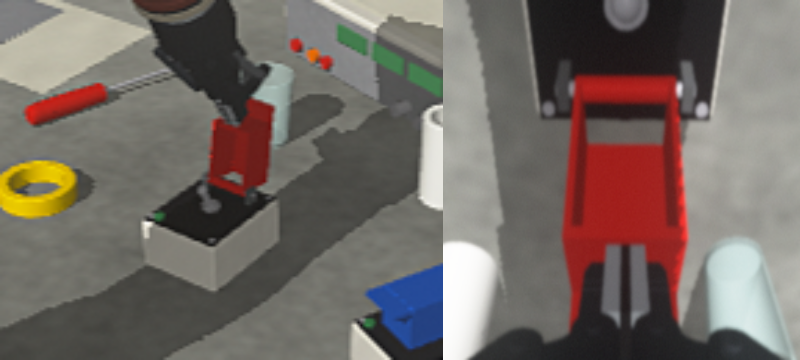

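The guard is fully open on its stop, with the hinge at (626,88) in the right panel and the hood standing rearward. The toggle is at (625,10). I back off up and to the front, then go down in front of the toggle.

```bash
python3 -m creep '{"travel":[[-4,0,-9],[-4,0,-9],[16,0,-7.5],[16,0,-7.5],[16,0,-7.5],[16,0,-7.5],[16,0,-7.5],[5.5,0,12],[5.5,0,12],[5.5,0,12],[5.5,0,12],[5.5,0,12],[5.5,0,12],[0,0,0]],"twist":[[0,0,0],[0,0,0],[0,0,0],[0,0,0],[0,0,0],[0,0,0],[0,0,0],[0,0,0],[0,0,0],[0,0,0],[0,0,0],[0,0,0],[0,0,0],[0,0,0]],"hand":[1,1,1,1,1,1,1,1,1,1,1,1,1,1]}'
python3 - <<'E'
from h import *
rel((-.03,.001,.08),.43);rel((0,.001,.08),.43)
E
```

```text
t: 8.65
ee_pos: [0.4858, 0.124, 0.0802]
tool_rot: [-3.139, 0.431, -2.838]
contact_force: [0.0, 0.7, -0.3]
gripper_width: -0.0001
grasp_force: 0.0
t 8.65 box-frame tcp mm [-43.8   0.8  80.2] F [ 0.   0.7 -0.3] travel [-12.5   0.1   6. ] twist [0.001 0.001 0.008] q [ 0.32 -0.06 -0.64  2.32 -0.05  0.44  1.58]
t 8.65 box-frame tcp mm [-43.8   0.8  80.2] F [ 0.   0.7 -0.3] travel [-39.7  -0.1  18.5] twist [0.001 0.001 0.008] q [ 0.32 -0.06 -0.64  2.32 -0.05  0.44  1.58]
```

```bash
python3 -m creep '{"travel":[[-4.5,0,2.1],[-4.5,0,2.1],[-4.5,0,2.1],[-4.5,0,2.1],[-4.5,0,2.1],[-4.5,0,2.1],[-4.5,0,2.1],[0,0,0]],"twist":[[0,0,0],[0,0,0],[0,0,0],[0,0,0],[0,0,0],[0,0,0],[0,0,0],[0,0,0]],"hand":[1,1,1,1,1,1,1,1]}'
python3 -c "
from h import *
rel((-.003,.001,.08),.43)"
python3 -m creep '{"travel":[[-2,0,1],[-1.5,0,0.7],[0,0,0]],"twist":[[0,0,0],[0,0,0],[0,0,0]],"hand":[1,1,1]}'
python3 -c "
from h import *
rel((-.003,.001,.08),.43)"
```

```text
t: 9.45
ee_pos: [0.5201, 0.1347, 0.0806]
tool_rot: [-3.139, 0.432, -2.838]
contact_force: [-0.5, -0.5, -0.2]
gripper_width: 0.0002
grasp_force: 0.1
t 9.45 box-frame tcp mm [-7.9  1.1 80.6] F [-0.5 -0.5 -0.2] travel [-4.2 -0.1  2.6] twist [0.001 0.002 0.008] q [ 0.31  0.03 -0.66  2.25  0.09  0.44  1.46]
t: 9.75
ee_pos: [0.5231, 0.1356, 0.0803]
tool_rot: [-3.139, 0.432, -2.838]
contact_force: [-1.5, -0.1, -1.5]
gripper_width: 0.0002
grasp_force: 0.7
t 9.75 box-frame tcp mm [-4.8  1.  80.3] F [-1.5 -0.1 -1.5] travel [-1.5 -0.1  1.1] twist [0.001 0.002 0.008] q [ 0.31  0.04 -0.66  2.24  0.1   0.44  1.45]
```

```bash
python3 -m creep '{"travel":[[-1.3,0,0.6],[-1.3,0,0.6],[0,0,0]],"twist":[[0,0,0],[0,0,0],[0,0,0]],"hand":[1,1,1]}'
python3 -m creep '{"travel":[[-1.3,0,0.6],[0,0,0]],"twist":[[0,0,0],[0,0,0]],"hand":[1,1]}'
python3 -c "
from h import *
rel((-.003,.001,.08),.43)"
```

```text
t: 10.05
ee_pos: [0.5253, 0.1362, 0.08]
tool_rot: [-3.139, 0.43, -2.838]
contact_force: [-6.4, -2.0, 1.4]
gripper_width: 0.0
grasp_force: 3.1
t: 10.25
ee_pos: [0.5259, 0.1363, 0.0796]
tool_rot: [-3.138, 0.428, -2.838]
contact_force: [-13.3, -3.2, 7.3]
gripper_width: 0.0001
grasp_force: 7.5
t 10.25 box-frame tcp mm [-1.9  0.9 79.6] F [-13.3  -3.2   7.3] travel [ 0.8  0.1 -0.8] twist [ 0.    -0.001  0.008] q [ 0.3   0.05 -0.65  2.23  0.11  0.45  1.44]
```

The force climbs steeply with almost no motion, so the toggle is on its stop. I back off, raise, and check.

```bash
python3 -m creep '{"travel":[[6,0,-3],[8,0,-4],[10,0,-5],[-7,0,-16],[-8,0,-18],[-8,0,-18],[-8,0,-18],[-8,0,-18],[-8,0,-18],[-8,0,-18],[0,0,0],[0,0,0],[0,0,0],[0,0,0]],"twist":[[0,0,0],[0,0,0],[0,0,0],[0,0,0],[0,0,0],[0,0,0],[0,0,0],[0,0,0],[0,0,0],[0,0,0],[0,0.145,0],[0,0.145,0],[0,0.14,0],[0,0,0]],"hand":[1,1,1,1,1,1,1,1,1,1,1,1,1,1]}'
python3 - <<'E'
from h import *
rel((.12,.001,.22));rel((.12,.001,.12))
a=r.camera("side")[130:260,200:360];b=r.camera("wrist")[100:300,200:440]
cv2.imwrite("pics/a4.png",np.hstack([cv2.resize(a,(443,360)),cv2.resize(b,(357,360))]))
E
```

```text
t: 11.65
ee_pos: [0.5019, 0.1289, 0.2149]
tool_rot: [3.139, -0.005, -2.84]
contact_force: [0.5, 0.6, -0.9]
gripper_width: 0.0001
grasp_force: 0.0
t 11.65 box-frame tcp mm [-27.    0.8 214.9] F [ 0.5  0.6 -0.9] travel [-147.    -0.7   -5.8] twist [ 0.002 -0.005  0.007] q [ 0.31  0.13 -0.69  1.77  0.09  1.27  1.47]
t 11.65 box-frame tcp mm [-27.    0.8 214.9] F [ 0.5  0.6 -0.9] travel [-147.5   -1.    94.2] twist [ 0.002 -0.005  0.007] q [ 0.31  0.13 -0.69  1.77  0.09  1.27  1.47]
```

View pics/a4.png

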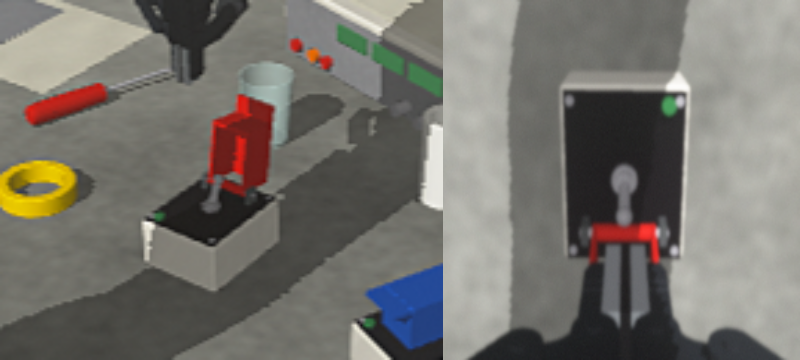

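The toggle now leans towards the hinge (right panel: base (624,180), tip (624,222)) and the guard still stands open. Next I go over the guard and down behind it.

```bash
python3 -m creep '{"travel":[[-21,0,-1],[-21,0,-1],[-21,0,-1],[-21,0,-1],[-21,0,-1],[-21,0,-1],[-21,0,0],[0,0,16],[0,0,16],[0,0,16],[0,0,16],[0,0,16],[0,0,16],[0,0,0]],"twist":[[0,0,0],[0,0,0],[0,0,0],[0,0,0],[0,0,0],[0,0,0],[0,0,0],[0,0,0],[0,0,0],[0,0,0],[0,0,0],[0,0,0],[0,0,0],[0,0,0]],"hand":[1,1,1,1,1,1,1,1,1,1,1,1,1,1]}'
python3 -c "
from h import *
rel((.09,.001,.125));rel((.02,.001,.125))"
```

```text
t: 13.15
ee_pos: [0.639, 0.1716, 0.1243]
tool_rot: [-3.139, -0.002, -2.839]
contact_force: [-0.6, -0.7, 0.5]
gripper_width: -0.0003
grasp_force: 0.0
t 13.15 box-frame tcp mm [116.5   1.8 124.3] F [-0.6 -0.7  0.5] travel [26.5 -0.6 -0.7] twist [-0.002 -0.002  0.007] q [ 0.14  0.51 -0.64  1.53  0.32  1.21  1.32]
t 13.15 box-frame tcp mm [116.5   1.8 124.3] F [-0.6 -0.7  0.5] travel [96.5 -0.  -0.5] twist [-0.002 -0.002  0.007] q [ 0.14  0.51 -0.64  1.53  0.32  1.21  1.32]
```

```bash
python3 -m creep '{"travel":[[8,0,0],[8,0,0],[6,0,0],[6,0,0],[6,0,0],[6,0,0],[6,0,0],[6,0,0],[6,0,0],[6,0,0],[6,0,0],[6,0,0],[6,0,0],[6,0,0],[6,0,0],[0,0,0],[0,0,-10],[0,0,-25],[0,0,-30],[0,0,-30]],"twist":[[0,0,0],[0,0,0],[0,0,0],[0,0,0],[0,0,0],[0,0,0],[0,0,0],[0,0,0],[0,0,0],[0,0,0],[0,0,0],[0,0,0],[0,0,0],[0,0,0],[0,0,0],[0,0,0],[0,0,0],[0,0,0],[0,0,0],[0,0,0]],"hand":[1,1,1,1,1,1,1,1,1,1,1,1,1,1,1,1,1,1,1,1]}'
python3 - <<'E'
from h import *
rel((-.08,.001,.22))
a=r.camera("side")[130:260,200:360];b=r.camera("top")[190:280,230:320]
cv2.imwrite("pics/a5.png",np.hstack([cv2.resize(a,(443,360)),cv2.resize(b,(357,360))]))
E
```

```text
t: 15.15
ee_pos: [0.5505, 0.1447, 0.224]
tool_rot: [-3.139, 0.002, -2.839]
contact_force: [0.2, -0.5, -0.7]
gripper_width: -0.0002
grasp_force: 0.0
t 15.15 box-frame tcp mm [ 24.    1.8 224. ] F [ 0.2 -0.5 -0.7] travel [104.    0.    3.7] twist [-0.002  0.002  0.008] q [ 0.27  0.24 -0.7   1.65  0.16  1.31  1.41]
```

View pics/a5.png

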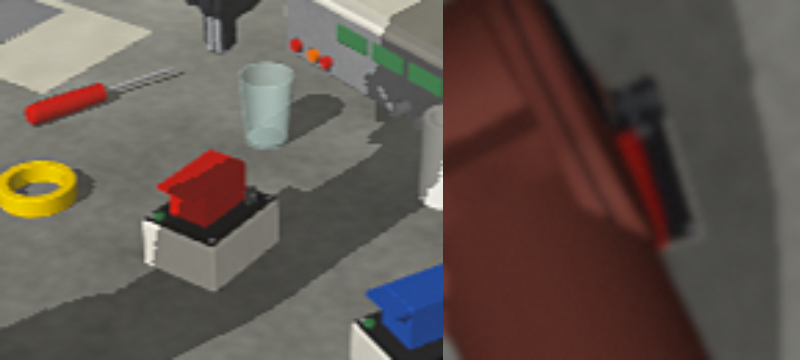

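The red guard is shut over the toggle (left panel, 210,190) and the gripper is clear above it. Blue guard, beaker, tape and driver are where they were.

```bash
python3 -m creep '{"travel":[[0,0,-5],[0,0,0],[0,0,0]],"twist":[[0,0,0],[0,0,0],[0,0,0]],"hand":[1,1,1]}' && python3 -c "
from plant import r;print(r.sign_off())"
```

```text
t: 15.55
ee_pos: [0.5501, 0.1443, 0.2265]
tool_rot: [-3.139, 0.001, -2.839]
contact_force: [0.1, 1.2, -0.1]
gripper_width: -0.0002
grasp_force: 0.0
the job is handed in; nothing more can be done
None
```

The oven heater toggle is pushed fully over towards the hinge and the red guard is shut over it. It took about 15.6 s of robot time; the blue switch was not touched, nothing else looked moved in the last side view, and the job is handed in.

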